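Cross the analyser of a bench polariscope and slide in its tint plate

ROBOT

A 7-joint arm with a two-finger parallel gripper is mounted at the origin on the work surface. World frame = base frame: x ahead of the robot, y to its left, z up, the work surface at z = 0. Lengths are in m, angles in rad, forces in N, time in s.
With the tool pointing down it reaches from about 0.425 to 0.925 m from the base axis. Payload 6.8 kg.
Tool frame: the origin (TCP) lies at the centre of the arm's flange, where the gripper is bolted on; the fingertips stand 173 mm ahead of it and the grasp point (between the pads) lies 155 mm ahead of it (r.hold_point_z is the distance from the TCP to the grasp point, in m); z points along the fingers, x is the direction in which the jaws open and shut, and the axes are right-handed (so a half turn about z gives the same grasp; the last joint's range is limited). The gripper opens to 85 mm and grips with 20 to 120 N. Pads are 22 mm wide; open, the fingers measure 114 mm over their backs; the gripper's body (76 mm by 85 mm) begins 54 mm behind the grasp point. The pads swing forward as they close: fully open they stand 13 mm farther back than shut.
Start: joints at [1.239, 0.477, 0.022, 1.555, -0.011, 1.109, -0.083], TCP at [0.15, -0.658, 0.405] pointing down, gripper open.
Joint ranges: [-2.96, 2.96], [-0.34, 2.1], [-1.41, 1.46], [0.24, 2.44], [-1.37, 4.51], [0.17, 1.92], [-2.96, 2.96]. Speed limits (rad/s): [2.39, 2.39, 3.14, 3.14, 3.14, 3.14, 3.14].

INTERFACE

Orientations are given as a rotation vector (axis times angle).
In Python, from bench import r gives the robot as it stands.
- The arm moves only by the tool apply_moves, never from a script. Its arguments are lists of equal length, an entry for each row: "dp": the shift along the tool's x, y, z scaled (see below), a list of three; "twist": the turn, a rotation vector about the tool's x, y, z scaled (see below), a list of three; "jaw": the closure in counts, from 0 (fully open) to 255 (shut). In form: {"dp": [[x, y, z], ...], "twist": [[rx, ry, rz], ...], "jaw": [jaw, ...]}. A call has 1 to 20 rows; each row shifts and turns the pose as measured when the row begins, along the tool's axes as they then stand; what a row does not reach is not made up. The controller multiplies each number of a shift by 12 cm and each number of a turn by 120 degrees. A row lasts 1/10 s, in which the tool goes at most 50 mm and 8.59 degrees, less where a joint would pass 70% of its speed; a pose out of reach is approached as far as the arm can. A call with a number of a shift or a turn outside -1 to 1 is refused whole. A call with a gripper value outside its range is refused whole. The fingers move at their own pace and stop on an object; "grip_force" is the grip in N (left out, the last holds). Time passes only in rows, so rows that do not move let the fingers close. It gives the time, the measured TCP pose, the force and the opening at its end, in the units of the state.
- r.get_obs(): the state, without advancing time (a new reading comes with each control period).
- r.grab_frame(name): name is "side" or "top" or "wrist"; returns a dict with "color" (384x512x3 uint8, red, green, blue), "z_map" (384x512 float32, m along the optical axis (not along the pixel's ray), 0 where there is no reading), "intrinsics" (3x3 intrinsics, pixels), "R" (3x3) and "t" (3): a world point X has camera coordinates R X + t; the wrist camera has in their place "hand_eye" (4x4, takes a point from camera to tool coordinates, whose origin is the TCP and whose axes are the tool frame's). Camera axes: x right, y down, z forward; pixel columns grow to the right and rows downward; lengths in m; the calibration is good to about 2 mm. A picture is of the moment at which its call begins: read the wrist's pose just before it.
- r.hand_in(): hands the job in, once; it reports no verdict.
The state is a dict: "clock": time; "joints": joint angles; "qvel": joint speeds; "tau": joint torques, N m; "tcp_pos": TCP position; "orientation": TCP orientation; "contact_force": force on the tool from outside, world axes, zero at the start; "moment": the same for the moment, N m; "grip_width": finger opening in m.
Only numpy, scipy, OpenCV 4.12 (cv2) and the standard library are available. Lean on these libraries where they do the work, as an engineer would, in place of code of your own. Each camera call takes 0.05 s, during which the arm holds its last target.

TASK

Get the bench polariscope ready for checking cuvettes for moulding strain: with the fingertips or the outside of the fingers, gently push the analyser's arm round until its index line stands at the 90 degree mark of the scale, and push the tint plate's slide fully home into the head. Only push: do not pinch the arm or the slide's tab between the fingers, and leave the cuvettes and everything else on the bench where they stand.

Things in the scene. Friction and masses are not known exactly. Their poses are not given: they have to be found in the camera images.
- polariscope: bench polariscope, fixed: light grey lamp house (270 in x, 200 in y, 60 high) with a round lit window, a steel column at its back (+x) up to 210, and on it the analyser head, a flat aluminium drum 140 across, underside at 165, top face at 189. Origin on the bench straight under the drum's axis; z up, -x is the front, +y the side from which the tint plate's slide sticks out
- scale_centre (a point): centre of the drum's top face (189 high), axes as the polariscope's. Engraved dark marks 50 to 70 from it make the scale, 0 to 135 degrees: a short one every 15, a longer thicker one (19 long) every 45, no figures. Seen from above it starts with 0 at the -y side and runs clockwise: 45 half-way to the front, 90 straight to the front (-x), 135 half-way on to the +y side
- mark_90 (a point): the 90 degree mark of the scale: the long mark at the front, the third long one counted from 0. Point on the drum's top face, 60 from the axis, 189 above the bench
- analyser (a joint): reading of the analyser (rad): 0 with the arm over the 0 mark (towards -y of the polariscope), 1.571 over the 90 mark (towards -x), stop at 2.356; grows clockwise seen from above. Starts between 0 and 65 degrees. Drags with about 0.2 N m (2 to 3 N at the arm), stays where it is left; no spring, no detents
- lever_bar (a point): point on the arm's bar, 95 from the axis, 197.5 high. A black ring (98 across, 13 high) on the drum turns about the drum's axis and carries a flat steel arm with a window where a white index line shows the reading, then a level round steel bar 8 thick, 78 to 113 from the axis. Free below down to the lamp house. y axis: along the bar to the drum's axis; x: the way it moves as the reading falls
- lever_knob (a point): middle of the upright black finger knob at the arm's end, 16 across, 194 to 219 above the bench, 120 from the drum's axis; axes as lever_bar
- tint (a joint): how far the tint plate's slide is pulled out (m): 0 fully home against its stop, at most 0.072; starts 0.045 to 0.07 out. It slides along the polariscope's y axis, home is towards -y. Friction about 2 N, stays where it is left
- tint_tab (a point): middle of the upturned finger tab at the outer end of the tint plate's slide, a flat steel frame 78 wide with a glass pane that runs in a slot in the +y side of the drum. Tab: upright plate 44 wide (x), 5 thick (y), 167 to 195 above the bench; the point is 183 high. Axes as the polariscope's. Home, it stands 73.5 from the drum's axis; nothing below but bench and low things
- cuvette_lit_mid (a point): middle of a clear plastic cuvette 12.5 x 12.5 x 45, standing loose on the lit window under the head
- cuvette_deck_mid (a point): middle of another such cuvette, standing loose on the front part of the lamp house
- rack_mid (a point): white cuvette rack 125 x 55 x 30 with cuvettes that reach 57 above the bench, loose on the bench to the +y side of the polariscope; this point is the middle of its block
- tweezers_mid (a point): steel tweezers, 127 long, 9 high, lying on the bench to the -y side; their middle
- timer_mid (a point): white bench timer 60 x 70 x 18, lying on the bench to the -y side; its middle
- reagent_mid (a point): amber jar with a black cap, 52 across, 105 high, to the -y side and back; its middle
- beaker_mid (a point): glass beaker 72 across, 85 high, to the +y side and back; its middle
- tissue_mid (a point): pale card tissue box 115 x 70 x 50 (tissue to 77), on the bench farther out to the -y side; its middle

How it is judged:
By the outcome, as a careful person would: the job done as asked, in the order asked, and still so for the second after the job is handed in, with the robot touching nothing.
It also fails if it takes over 48 s, if anything falls off the work surface, if the arm or the gripper's body presses on something with over 40 N, if the wrist force passes 120 N, or if a joint passes its speed limit or range.

## Working session

There is one attempt and no reset: what is moved stays moved. The work goes in short steps, Python scripts to look and compute and a tool call to move; the robot and the scene stay as the last step left them, time stands still between calls to the robot, and variables do not carry over. Pictures are saved under pics/ and viewed, and the job is handed in when it is done.

Besides the shell and the picture viewer there is one more tool, called after "Request:" by a JSON object that holds its "api" and its "payload", one argument or row to a line. apply_moves: Moves the arm, as the interface text tells. Shifts and turns lie within -1 to 1; 1 stands for 12 cm of shift or 120 degrees of turn. Its arguments: {"type":"object","properties":{"dp":{"type":"array"},"twist":{"type":"array"},"jaw":{"type":"array"},"grip_force":{"type":"number"}},"required":["dp","twist","jaw"]}

```bash
ls; mkdir -p pics; python3 - <<'E'
from bench import r
import cv2,numpy as np
o=r.get_obs();print(o)
for n in("top","side","wrist"):
    f=r.grab_frame(n);cv2.imwrite(f"pics/{n}0.png",f["color"][:,:,::-1]);np.savez(f"{n}0.npz",**f)
    print(n,f["intrinsics"],f.get("R"),f.get("t"),f.get("hand_eye"))
E
```

```text
pics
{'clock': 0.0, 'joints': array([ 1.23892227,  0.47781327,  0.02235398,  1.55647631, -0.0115142 ,
        1.10927865, -0.08311599]), 'qvel': array([-0.00067835,  0.00155341,  0.00101832,  0.00073054, -0.00178672,
        0.00081451, -0.00054359]), 'tau': array([ 7.21447268e-04, -5.96455836e+01,  1.60916727e+00, -2.81193835e+01,
        1.27077903e-02,  9.23201675e-03,  4.02650210e-05]), 'tcp_pos': array([ 0.14973008, -0.65789615,  0.40370636]), 'orientation': array([-2.45475163e+00,  1.95888262e+00,  2.39075182e-03]), 'contact_force': array([-0.35000802, -0.58634703, -0.09511837]), 'moment': array([-0.02459302,  0.01692746, -0.04707674]), 'grip_width': 0.08553126732382935}
top [[355.04506917   0.         256.52518769]
 [  0.         355.04506917 201.39956282]
 [  0.           0.           1.        ]] [[ 0.02599408 -0.99957571 -0.01314182]
 [-0.98646248 -0.02351935 -0.16229179]
 [ 0.16191384  0.01718254 -0.98665529]] [-0.01255745  0.61242987  0.83508264] None
side [[449.99847745   0.         259.01837167]
 [  0.         449.99847745 194.46601684]
 [  0.           0.           1.        ]] [[ 0.96819835 -0.24963193 -0.01660903]
 [-0.14953639 -0.52419759 -0.83836493]
 [ 0.20057625  0.8141872  -0.54485629]] [-0.56411936  0.21097397  0.89869787] None
wrist [[275.79512782   0.         253.0497177 ]
 [  0.         275.79512782 190.10007677]
 [  0.           0.           1.        ]] None None [[ 9.99999178e-01 -6.63122602e-04 -1.09737028e-03 -8.46039549e-04]
 [ 9.29808678e-04  9.64370907e-01  2.64552243e-01 -6.60103458e-02]
 [ 8.82841399e-04 -2.64553046e-01  9.64370731e-01  3.06554704e-02]
 [ 0.00000000e+00  0.00000000e+00  0.00000000e+00  1.00000000e+00]]
```

View pics/top0.png

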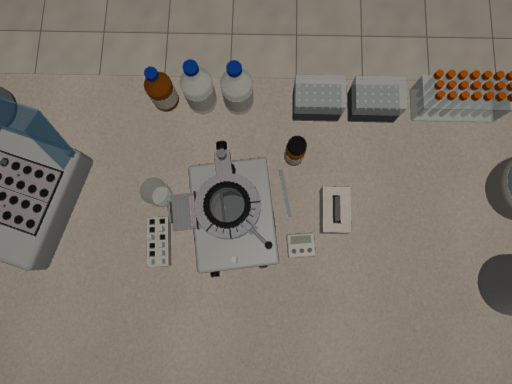

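View pics/side0.png

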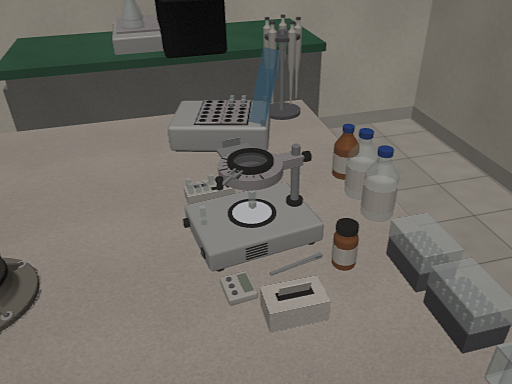

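View pics/wrist0.png

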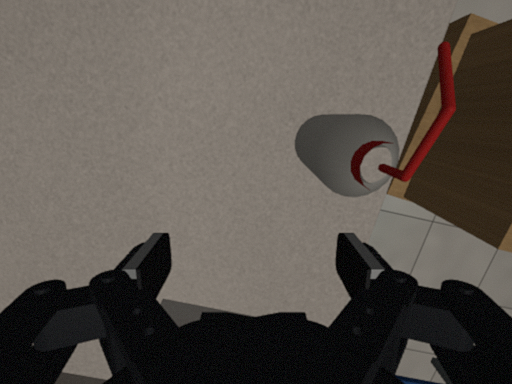

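```bash
cat > h.py <<'E'
import numpy as np,cv2
from scipy.spatial.transform import Rotation as Ro
def load(n): return dict(np.load(n+".npz",allow_pickle=True))
def cam(f,obs=None):
    if "R" in f and f["R"] is not None and f["R"].shape==(3,3): return f["R"],f["t"]
    T=np.eye(4);T[:3,:3]=Ro.from_rotvec(f["orientation"]).as_matrix();T[:3,3]=f["tcp_pos"]
    W=np.linalg.inv(T@f["hand_eye"]);return W[:3,:3],W[:3,3]
def plane(f,uv,z):
    R,t=cam(f);uv=np.atleast_2d(uv).astype(float)
    d=(R.T@np.linalg.inv(f["intrinsics"])@np.c_[uv,np.ones(len(uv))].T).T
    c=-R.T@t;return c+d*((z-c[2])/d[:,2])[:,None]
def proj(f,X):
    R,t=cam(f);p=(R@np.atleast_2d(X).T).T+t;p=p@f["intrinsics"].T;return p[:,:2]/p[:,2:]
def grab(n,name):
    from bench import r
    o=r.get_obs();f=r.grab_frame(n)
    if n=="wrist": f["orientation"]=o["orientation"];f["tcp_pos"]=o["tcp_pos"]
    np.savez(name+".npz",**f);cv2.imwrite(f"pics/{name}.png",f["color"][:,:,::-1]);return f
E
python3 - <<'E'
from h import *
f=load("top0");R,t=cam(f);print(-R.T@t)
im=f["color"][130:290,130:320,::-1];cv2.imwrite("pics/topz.png",cv2.resize(im,None,fx=4,fy=4,interpolation=cv2.INTER_CUBIC)[:600])
for n,uv,z in[("knob",(268,245),.219),("drum c",(227,206),.2),("tab",(172,212),.195)]:print(n,plane(f,uv,z))
g=load("side0");im=g["color"][120:280,160:340,::-1];cv2.imwrite("pics/sidez.png",cv2.resize(im,None,fx=4,fy=4,interpolation=cv2.INTER_CUBIC)[:600])
E
```

```text
[ 0.46925406 -0.012497    0.92316602]
knob [[ 0.49835315 -0.02509166  0.219     ]]
drum c [[0.57686533 0.06072384 0.2       ]]
tab [[0.56228354 0.17496331 0.195     ]]
```

View pics/topz.png

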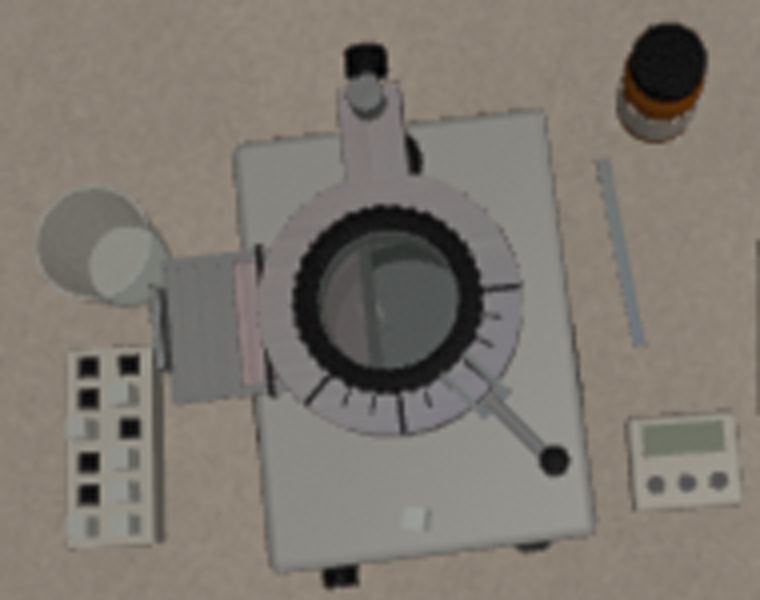

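View pics/sidez.png

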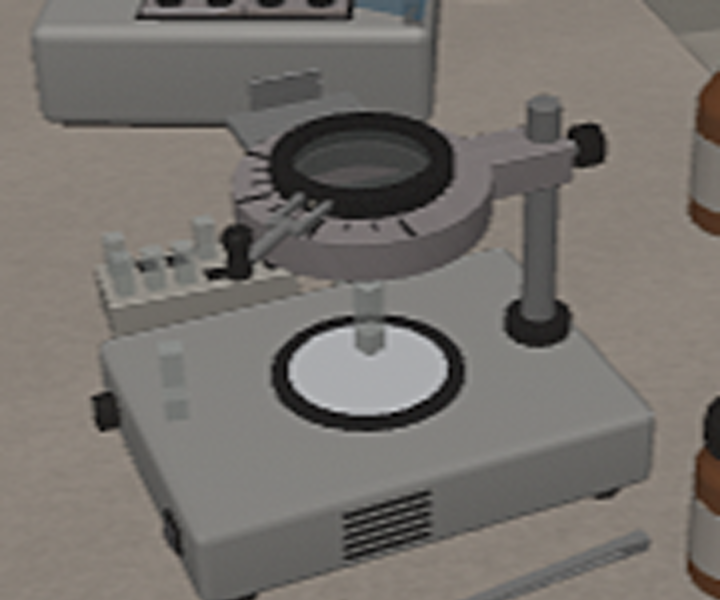

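```bash
python3 - <<'E'
from h import *
f=load("top0")
P=lambda u,z: plane(f,np.array(u)/4+130-0.375,z)[:,:2]
m=P([(486,290),(520,286),(402,398),(404,433),(328,377),(306,404)],.189)
# intersection of 0,90,135 lines
A=[];b=[]
for i in(0,2,4):
    d=m[i+1]-m[i];n=np.array([-d[1],d[0]])/np.linalg.norm(d);A.append(n);b.append(n@m[i]);print("dir",np.degrees(np.arctan2(*(m[i+1]-m[i])[::-1])))
print("lines c",np.linalg.lstsq(np.array(A),np.array(b),rcond=None)[0])
e=P([(522,290),(404,433),(306,404),(258,300),(265,345),(500,230),(455,412)],.189)
(cx,cy),rad=cv2.minEnclosingCircle(e.astype(np.float32))
A=np.c_[2*e,np.ones(len(e))];s=np.linalg.lstsq(A,(e**2).sum(1),rcond=None)[0];print("circ",s[:2],np.sqrt(s[2]+s[:2]@s[:2]))
# ring outer, top z .202
e=P([(295,300),(484,300),(390,206),(385,392)],.202);print("ring c",e.mean(0),e)
k=P([(554,460)],.219);print("knob",k)
t=P([(152,287),(165,368)],.195);print("tab",t)
print("jar",P([(668,62)],.105),"deck cuv",P([(418,518)],.105))
b=P([(238,148),(545,112),(592,532),(275,570)],.06);print("house",b,b.mean(0))
for i in range(4):
  d=b[(i+1)%4]-b[i];print(np.hypot(*d),np.degrees(np.arctan2(d[1],d[0])))
E
```

```text
dir -81.83400795850523
dir -174.5491514858111
dir 143.03738108660244
lines c [0.58195379 0.05929382]
circ [0.58132796 0.06190236] 0.06903844314402412
ring c [0.57993483 0.06118465] [[0.57826013 0.10933893]
 [0.58059244 0.01201606]
 [0.62887574 0.06232863]
 [0.53201102 0.06105498]]
knob [[ 0.49909305 -0.0253225 ]]
tab [[0.58438097 0.18556198]
 [0.54219935 0.1759959 ]]
jar [[ 0.74231469 -0.09069464]] deck cuv [[0.46916405 0.04927527]]
house [[ 0.69532509  0.17403237]
 [ 0.72295939 -0.01806762]
 [ 0.46360032 -0.05183468]
 [ 0.43627674  0.13708423]] [0.57954038 0.06030358]
0.19407745267913512 -81.8139469857986
0.2615479748142818 -172.58214319376555
0.1908846019302879 98.22969495402096
0.2616700508926702 8.117363067085147
```

Request:
{"api": "apply_moves", "payload": {
  "dp": [
    [-0.29,-0.29,0],
    [-0.29,-0.29,0],
    [-0.29,-0.29,0],
    [-0.29,-0.29,0],
    [-0.29,-0.29,0],
    [-0.29,-0.29,0],
    [-0.29,-0.29,0],
    [-0.29,-0.29,0],
    [-0.29,-0.29,0],
    [-0.29,-0.29,0]
  ],
  "twist": [
    [0,0,0],
    [0,0,0],
    [0,0,0],
    [0,0,0],
    [0,0,0],
    [0,0,0],
    [0,0,-0.07],
    [0,0,-0.07],
    [0,0,-0.07],
    [0,0,-0.07]
  ],
  "jaw": [255,255,255,255,255,255,255,255,255,255]
}}

```text
clock: 1.15
tcp_pos: [0.3739, -0.2217, 0.4006]
orientation: [2.916, -1.163, -0.004]
contact_force: [1.1, -0.1, 0.4]
grip_width: 0.0001
```

```bash
cat >> h.py <<'E'
def delta(target,yawx=None):
    """units of dp to world target (at present tool axes) and twist z units to put tool x at yawx deg"""
    from bench import r
    o=r.get_obs();M=Ro.from_rotvec(o["orientation"]).as_matrix()
    d=np.array(target)-o["tcp_pos"]
    print("t",o["clock"],"pos",o["tcp_pos"].round(4),"xang",np.degrees(np.arctan2(M[1,0],M[0,0])).round(1),"z",M[:,2].round(3))
    print("dp units",(M.T@d/.12).round(3),"len",np.linalg.norm(d).round(4))
    if yawx is not None:
        a=np.degrees(np.arctan2(M[1,0],M[0,0]));w=np.radians((yawx-a+180)%360-180)*np.array([0,0,1.])
        print("twist",(M.T@w/np.radians(120)).round(4))
E
python3 -c "
from h import *
delta((.543,-.037,.404),-43.5)"
```

```text
t 1.15 pos [ 0.3739 -0.2217  0.4006] xang -43.5 z [-0.003 -0.001 -1.   ]
dp units [-0.037 -2.087 -0.034] len 0.2505
twist [ 0.     -0.      0.0002]
```

Request:
{"api": "apply_moves", "payload": {
  "dp": [
    [-0.01,-0.4,-0.01],
    [-0.01,-0.4,-0.01],
    [-0.01,-0.4,-0.01],
    [-0.01,-0.4,0],
    [0,-0.3,0],
    [0,0,0]
  ],
  "twist": [
    [0,0,0],
    [0,0,0],
    [0,0,0],
    [0,0,0],
    [0,0,0],
    [0,0,0]
  ],
  "jaw": [255,255,255,255,255,255]
}}

```text
clock: 1.75
tcp_pos: [0.5297, -0.0377, 0.4036]
orientation: [2.925, -1.146, -0.004]
contact_force: [-1.0, 0.4, 0.1]
grip_width: -0.0002
```

```bash
python3 -c "
from h import *
delta((.543,-.037,.404),-43.5)
grab('wrist','w1')"
```

```text
t 1.75 pos [ 0.5297 -0.0377  0.4036] xang -42.8 z [-0.002  0.001 -1.   ]
dp units [ 0.077 -0.08  -0.003] len 0.0133
twist [ 0.    -0.     0.006]
```

View pics/w1.png

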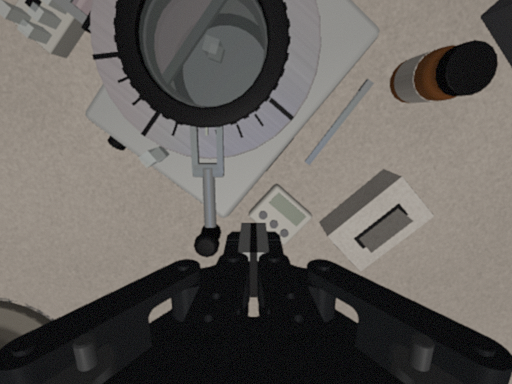

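```bash
cat >> h.py <<'E'
def measure(f,marks,line,knob=None):
    """marks: {deg:((u,v),(u,v))} at z .189 inner/outer; line two px on index/bar axis z .1975"""
    m={k:plane(f,v,.189)[:,:2] for k,v in marks.items()}
    A=[];b=[]
    for k,p in m.items():
        d=p[1]-p[0];n=np.array([-d[1],d[0]])/np.linalg.norm(d);A.append(n);b.append(n@p[0])
    c=np.linalg.lstsq(np.array(A),np.array(b),rcond=None)[0]
    print("centre by marks",c.round(4))
    return m,c
def zoom(f,name,u0,u1,v0,v1,s):
    cv2.imwrite(f"pics/{name}.png",cv2.resize(np.ascontiguousarray(f["color"][v0:v1,u0:u1,::-1]),None,fx=s,fy=s,interpolation=cv2.INTER_CUBIC))
E
python3 -c "
from h import *
f=load('w1');zoom(f,'w1z',80,340,0,200,3)
for n,u in(('f',(253,240)),):print(f['z_map'][240,253],f['z_map'][232,253],plane(f,[(240,225),(266,225),(253,255)],.231))
"
```

```text
0.1280794 0.13609804 [[ 0.52827636 -0.02608052  0.231     ]
 [ 0.53883013 -0.03584135  0.231     ]
 [ 0.52104929 -0.04444856  0.231     ]]
```

View pics/w1z.png

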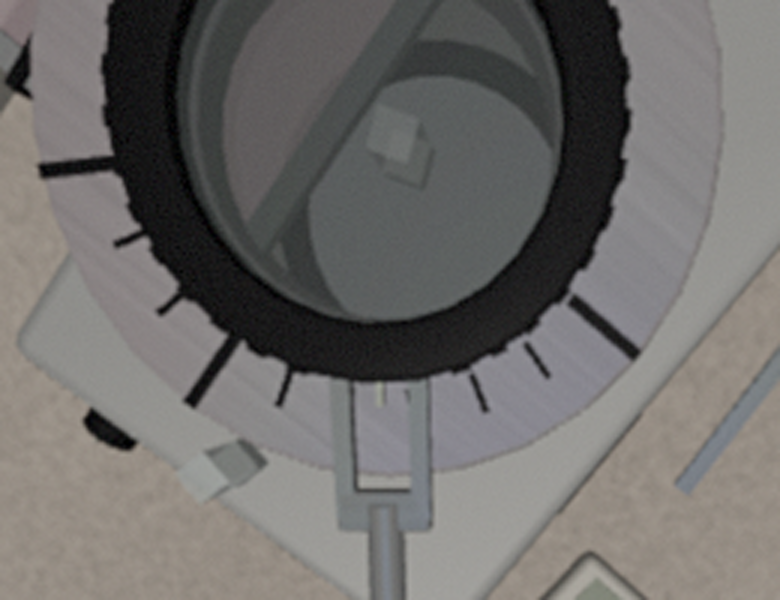

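```bash
cat >> h.py <<'E'
def zz(pts,u0,v0,s): return (np.array(pts)+.5)/s-.5+np.array([u0,v0])
E
python3 -c "
from h import *
f=load('w1')
Z=lambda p:zz(p,80,0,3)
mk={0:Z([(574,300),(636,355)]),90:Z([(237,342),(190,403)]),135:Z([(113,163),(40,170)])}
m,c=measure(f,mk,None)
for k,p in m.items():
  d=p[1]-p[0];print(k,p.round(4),np.degrees(np.arctan2(d[1],d[0])).round(1))
# circle of outer ends
for k,p in m.items():print(k,np.linalg.norm(p-c,axis=1).round(4), [np.degrees(np.arctan2(*(q-c)[::-1])).round(1) for q in p])
l=plane(f,Z([(379,385),(380,405)]),.19)[:,:2];print('index',[np.degrees(np.arctan2(*(q-c)[::-1])).round(1) for q in l])
kn=plane(f,[(207,240)],.219)[0,:2];bar=plane(f,Z([(386,510),(388,598)]),.2)[:,:2]
for q in(kn,*bar):print(q.round(4),np.degrees(np.arctan2(*(q-c)[::-1])).round(1),np.linalg.norm(q-c))
"
```

```text
centre by marks [0.582  0.0592]
0 [[ 0.588   0.0112]
 [ 0.5903 -0.0062]] -82.6
90 [[0.5294 0.0539]
 [0.5122 0.0523]] -174.5
135 [[0.537  0.0946]
 [0.5251 0.1039]] 142.1
0 [0.0484 0.066 ] [np.float64(-82.8), np.float64(-82.8)]
90 [0.0529 0.0701] [np.float64(-174.3), np.float64(-174.4)]
135 [0.0573 0.0724] [np.float64(141.8), np.float64(141.8)]
index [np.float64(-138.5), np.float64(-138.0)]
[ 0.5029 -0.0228] -134.0 0.11393826964982666
[0.5296 0.0068] -135.0 0.07414328621505445
[ 0.516  -0.0073] -134.8 0.09371464766405821
```

Request:
{"api": "apply_moves", "payload": {
  "dp": [
    [0,-0.06,0.1],
    [0,-0.05,0.15],
    [0,0,0.15],
    [0,0,0],
    [0,0,0]
  ],
  "twist": [
    [0,0,0],
    [0,0,0],
    [0,0,0],
    [0,0,0],
    [0,0,0]
  ],
  "jaw": [255,255,255,255,255]
}}

```text
clock: 2.3
tcp_pos: [0.535, -0.0346, 0.3508]
orientation: [2.914, -1.157, -0.009]
contact_force: [-0.0, -0.9, 0.7]
grip_width: 0.0001
```

```bash
python3 -c "
from h import *
B=np.array([.5162,-.007]);e=np.array([.727,-.687])
p=B+e*.031
delta((*p,.356),-43.4)
grab('wrist','w2')"
```

```text
t 2.3 pos [ 0.535  -0.0346  0.3508] xang -43.3 z [-0.008 -0.004 -1.   ]
dp units [-0.014 -0.059 -0.043] len 0.009
twist [ 0.     -0.      0.0006]
```

View pics/w2.png

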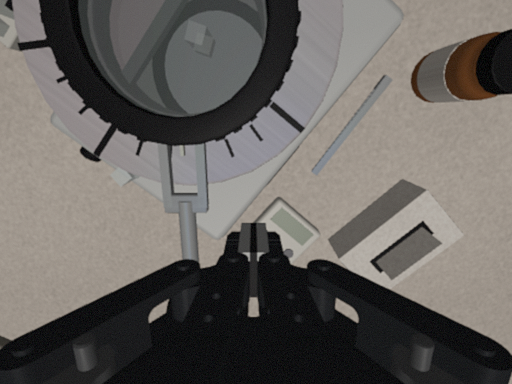

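```bash
python3 -c "
from h import *
f=load('w2');H=f['hand_eye'];K=np.linalg.inv(f['intrinsics'])
for u,v in[(253,232),(240,232),(266,232),(237,245),(230,255),(225,265),(218,275),(205,270),(190,265),(180,270),(120,295),(185,300),(210,300),(253,255),(253,275)]:
  z=f['z_map'][v,u];p=H[:3,:3]@(K@[u,v,1]*z)+H[:3,3];print((u,v),(p*1000).round(0))
"
```

```text
(253, 232) [ -1. -11. 157.]
(240, 232) [ -8.  -7. 166.]
(266, 232) [  5. -11. 156.]
(237, 245) [ -9.  -7. 150.]
(230, 255) [-10. -13. 129.]
(225, 265) [-12. -12. 123.]
(218, 275) [-14. -12. 117.]
(205, 270) [-21.  -6. 129.]
(190, 265) [-25. -13. 122.]
(180, 270) [-28. -12. 121.]
(120, 295) [-43. -12. 106.]
(185, 300) [-26.  -2. 116.]
(210, 300) [-13. -17.  96.]
(253, 255) [ -1.  -9. 136.]
(253, 275) [ -1.   1. 137.]
```

Request:
{"api": "apply_moves", "payload": {
  "dp": [
    [0,-0.06,-0.07],
    [-0.06,0,0],
    [-0.05,0,0],
    [0,0,0]
  ],
  "twist": [
    [0,0,0],
    [0,0,0],
    [0,0,0],
    [0,0,0]
  ],
  "jaw": [255,255,255,255]
}}

```text
clock: 2.75
tcp_pos: [0.5303, -0.0197, 0.3625]
orientation: [2.913, -1.161, -0.003]
contact_force: [0.5, 0.6, -1.3]
grip_width: 0.0
```

```bash
python3 -c "
from h import *
B=np.array([.5162,-.007]);e=np.array([.727,-.687])
p=B+e*.013
delta((*p,.359),-43.4)
f=grab('wrist','w3')"
```

```text
t 2.75 pos [ 0.5303 -0.0197  0.3625] xang -43.4 z [-0.004 -0.004 -1.   ]
dp units [-0.05   0.004  0.03 ] len 0.007
twist [ 0.      0.     -0.0003]
```

View pics/w3.png

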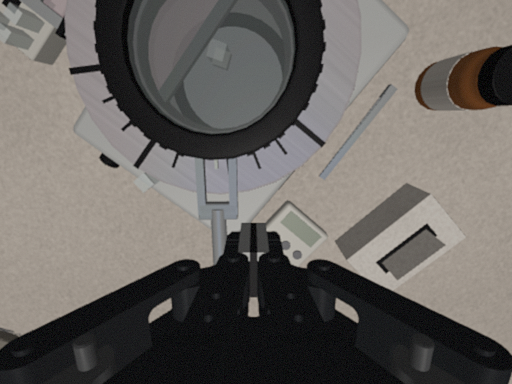

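Request:
{"api": "apply_moves", "payload": {
  "dp": [
    [-0.04,0,0.03],
    [-0.042,0.004,0],
    [-0.042,0.004,0],
    [-0.042,0.004,0],
    [-0.042,0.004,0]
  ],
  "twist": [
    [0,0,0],
    [0,0,0.025],
    [0,0,0.025],
    [0,0,0.025],
    [0,0,0.025]
  ],
  "jaw": [255,255,255,255,255]
}}

```text
clock: 3.3
tcp_pos: [0.5126, -0.0051, 0.3591]
orientation: [2.767, -1.474, 0.008]
contact_force: [0.5, -2.4, 0.9]
grip_width: -0.0002
```

```bash
cat >> h.py <<'E'
C=np.array([.5815,.062]);Y=7.6
def lev():
    from bench import r
    o=r.get_obs();d=o["tcp_pos"][:2]-C;M=Ro.from_rotvec(o["orientation"]).as_matrix()
    xa=np.arctan2(M[1,0],M[0,0]);e=np.array([np.cos(xa),np.sin(xa)]);rho=np.array([np.sin(xa),-np.cos(xa)])
    print("t",o["clock"],"z",o["tcp_pos"][2].round(4),"xang",np.degrees(xa).round(1),"radial",(d@rho).round(4),"offs",(d@e).round(4),"F",o["contact_force"].round(1))
    s,rr=.0125,d@rho
    # bar angle if contact with face
    print("bar angle est", np.degrees(xa)-90+np.degrees(np.arctan2(d@e-s,rr)))
E
python3 -c "
from h import *
lev();f=grab('wrist','w4')"
```

```text
t 3.3 z 0.3591 xang -56.1 radial 0.0946 offs 0.0172 F [ 0.5 -2.4  0.9]
bar angle est -143.23665629979047
```

View pics/w4.png

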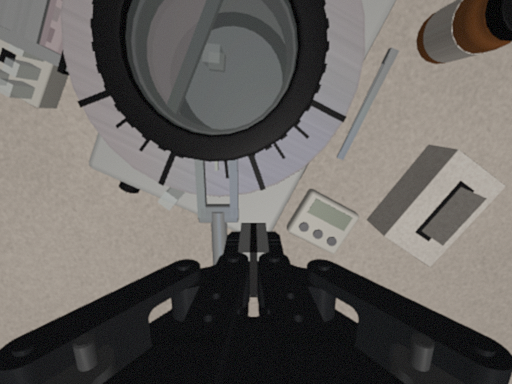

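Request:
{"api": "apply_moves", "payload": {
  "dp": [
    [-0.042,0.004,0],
    [-0.042,0.004,0],
    [-0.042,0.004,0],
    [-0.042,0.004,0],
    [-0.042,0.004,0],
    [-0.042,0.004,0]
  ],
  "twist": [
    [0,0,0.025],
    [0,0,0.025],
    [0,0,0.025],
    [0,0,0.025],
    [0,0,0.025],
    [0,0,0.025]
  ],
  "jaw": [255,255,255,255,255,255]
}}

```text
clock: 3.95
tcp_pos: [0.4959, 0.0185, 0.3584]
orientation: [2.49, -1.901, 0.015]
contact_force: [0.5, -1.7, 1.2]
grip_width: 0.0
```

```bash
python3 -c "
from h import *
lev();f=grab('wrist','w5');zoom(f,'w5z',100,360,60,260,3)"
```

```text
t 3.95 z 0.3584 xang -74.7 radial 0.094 offs 0.0194 F [ 0.5 -1.7  1.2]
bar angle est -160.52557358113248
```

View pics/w5z.png

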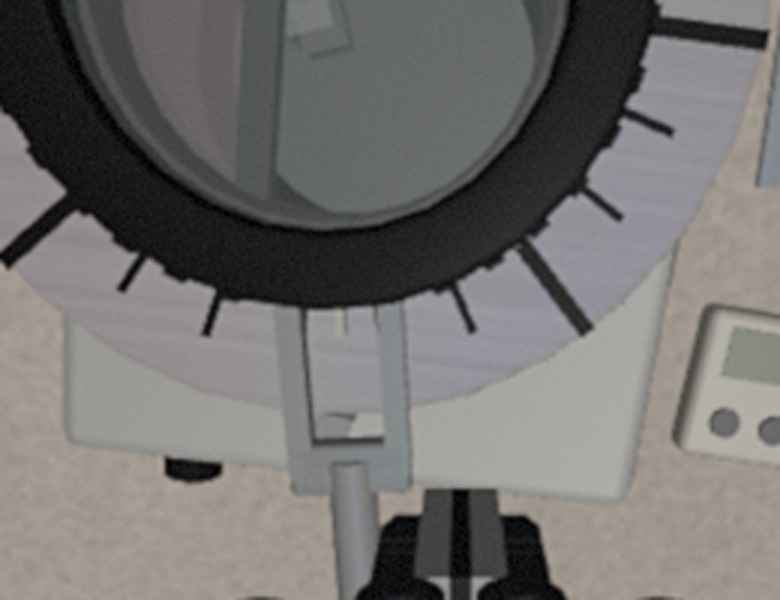

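```bash
cat >> h.py <<'E'
def reading(f,marks,idx,zi=.19):
    """marks {deg: (u,v) outer end radius given}, fit centre & yaw by least squares on angle lines"""
    from scipy.optimize import least_squares
    pts=[(k,p) for k,v in marks.items() for p in plane(f,v,.189)[:,:2]]
    def res(x):
        out=[]
        for k,p in pts:
            a=np.radians(-90-k)+x[2];n=np.array([-np.sin(a),np.cos(a)]);out.append(n@(p-x[:2])*1000)
        return out
    s=least_squares(res,[*C,np.radians(Y)]);x=s.x;print("centre",x[:2].round(4),"yaw",np.degrees(x[2]).round(2),"res mm",np.round(s.fun,1))
    for q in plane(f,idx,zi)[:,:2]:
        d=q-x[:2];print("reading",((np.degrees(x[2])-90-np.degrees(np.arctan2(d[1],d[0])))%360).round(2),"r",np.linalg.norm(d).round(4))
E
python3 -c "
from h import *
f=load('w5');Z=lambda p:zz(p,100,60,3)
reading(f,{0:Z([(660,26),(766,39)]),15:Z([(626,113),(672,131)]),30:Z([(584,187),(620,217)]),45:Z([(525,243),(588,332)]),60:Z([(455,290),(474,331)]),105:Z([(219,295),(207,334)]),120:Z([(142,258),(122,290)]),135:Z([(72,197),(5,262)])},Z([(340,310),(342,334)]))
f=load('w1');Z=lambda p:zz(p,80,0,3)
reading(f,{0:Z([(574,300),(636,355)]),15:Z([(530,345),(548,377)]),30:Z([(472,376),(486,410)]),75:Z([(291,372),(280,405)]),90:Z([(237,342),(190,403)]),105:Z([(183,295),(160,313)]),120:Z([(143,235),(115,243)]),135:Z([(113,163),(40,170)])},Z([(379,385),(380,405)]))
"
```

```text
centre [0.5807 0.0619] yaw 8.16 res mm [-0.1  0.1 -0.2  0.1  0.1 -0.   0.4 -0.1 -0.2  0.  -0.   0.1 -0.   0.1
 -0.4  0.3]
reading 82.23 r 0.0509
reading 82.09 r 0.055
centre [0.5809 0.0616] yaw 7.89 res mm [ 0.2  0.   0.5 -0.2 -0.3 -0.1 -0.2 -0.   0.6 -0.2  0.1 -0.1  0.3 -0.4
  0.1 -0.1]
reading 53.4 r 0.0497
reading 53.16 r 0.0539
```

Request:
{"api": "apply_moves", "payload": {
  "dp": [
    [-0.042,0.004,0],
    [-0.04,0.004,0],
    [0,0,0]
  ],
  "twist": [
    [0,0,0.025],
    [0,0,0.025],
    [0,0,0]
  ],
  "jaw": [255,255,255]
}}

```text
clock: 4.3
tcp_pos: [0.492, 0.0278, 0.3578]
orientation: [2.386, -2.029, 0.016]
contact_force: [0.2, 0.0, 0.4]
grip_width: -0.0
```

```bash
python3 -c "
from h import *
lev();f=grab('wrist','w6');zoom(f,'w6z',100,360,60,260,3)"
```

```text
t 4.3 z 0.3578 xang -80.8 radial 0.0938 offs 0.0194 F [0.2 0.  0.4]
bar angle est -166.57996157682948
```

View pics/w6z.png

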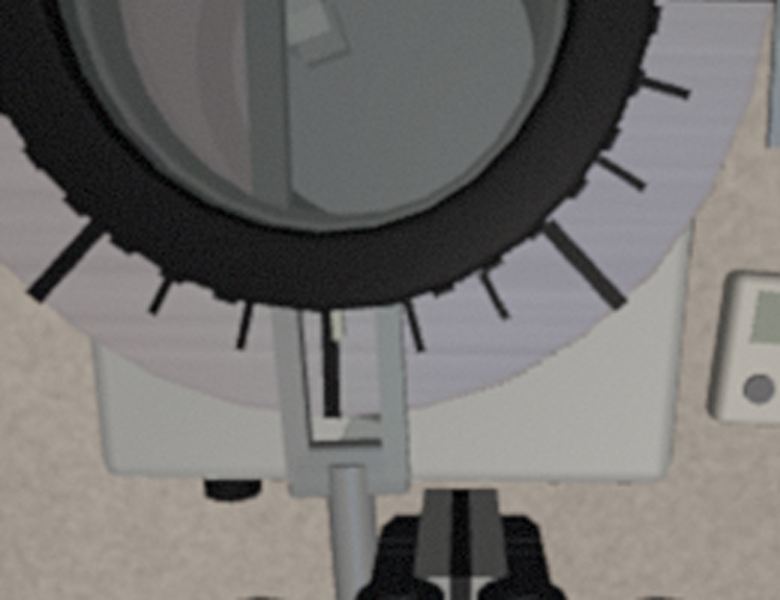

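```bash
python3 -c "
from h import *
f=load('w6');Z=lambda p:zz(p,100,60,3)
for zi in(.1895,.194):
  reading(f,{15:Z([(644,80),(689,95)]),30:Z([(600,157),(644,187)]),45:Z([(549,228),(620,303)]),60:Z([(484,275),(506,317)]),75:Z([(408,304),(421,350)]),90:Z([(328,312),(333,415)]),105:Z([(249,304),(241,348)]),120:Z([(172,275),(153,312)]),135:Z([(100,228),(37,296)])},Z([(338,315),(339,338)]),zi)
  print(f['z_map'][166:172,211:215].mean())
R,t=cam(f);P=plane(f,Z([(338,325)]),.19);print((R@P[0]+t))
"
```

```text
centre [0.5803 0.0624] yaw 8.59 res mm [ 0.  -0.2  0.2 -0.  -0.1  0.   0.2  0.  -0.   0.  -0.3  0.  -0.1  0.1
 -0.  -0.1  0.2 -0. ]
reading 88.36 r 0.0513
reading 88.42 r 0.0552
0.13041133
centre [0.5803 0.0624] yaw 8.59 res mm [ 0.  -0.2  0.2 -0.  -0.1  0.   0.2  0.  -0.   0.  -0.3  0.  -0.1  0.1
 -0.  -0.1  0.2 -0. ]
reading 87.65 r 0.0505
reading 87.75 r 0.0543
0.13041133
[-0.02050843 -0.01113159  0.13891524]
```

```bash
python3 -c "
from h import *
f=load('w6');Z=lambda p:zz(p,100,60,3)
P=plane(f,Z([(352,480),(355,520)]),.1975)[:,:2];c=np.array([.5803,.0624])
for p in P: print(((8.59-90-np.degrees(np.arctan2(*(p-c)[::-1])))%360))
zoom(f,'w6zz',180,260,140,250,7)
"
```

```text
86.99898263028166
87.03094816505723
```

View pics/w6zz.png

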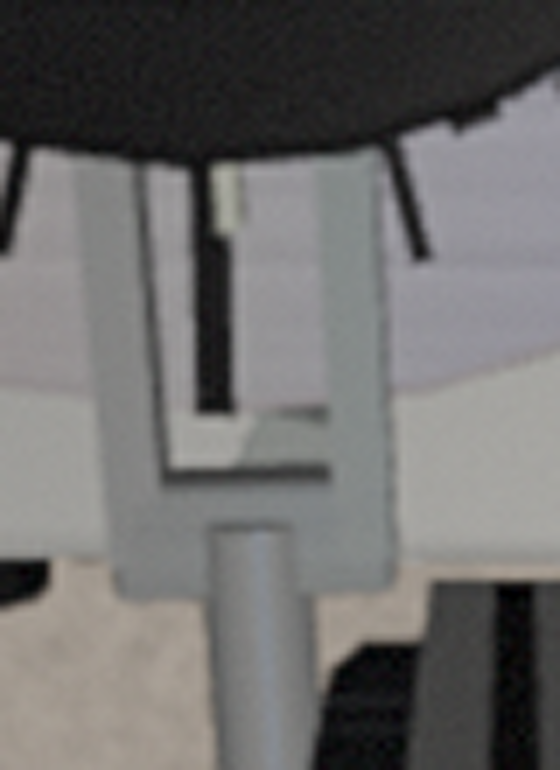

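Request:
{"api": "apply_moves", "payload": {
  "dp": [
    [-0.022,0.002,0],
    [0,0,0],
    [0,0,0]
  ],
  "twist": [
    [0,0,0.013],
    [0,0,0],
    [0,0,0]
  ],
  "jaw": [255,255,255]
}}

```text
clock: 4.65
tcp_pos: [0.4913, 0.0299, 0.3573]
orientation: [2.36, -2.058, 0.015]
contact_force: [-0.3, -1.0, 0.7]
grip_width: 0.0001
```

Request:
{"api": "apply_moves", "payload": {
  "dp": [
    [0.06,0,0],
    [0.06,0,0],
    [0,0,-0.25],
    [0,0,-0.25],
    [-0.13,0,0],
    [-0.13,0,0],
    [-0.03,0,0],
    [0,0,0]
  ],
  "twist": [
    [0,0,0],
    [0,0,0],
    [0,0,0],
    [0,0,0],
    [0,0,0],
    [0,0,0],
    [0,0,0],
    [0,0,0]
  ],
  "jaw": [255,255,255,255,255,255,255,255]
}}

```text
clock: 5.45
tcp_pos: [0.4891, 0.0459, 0.4188]
orientation: [2.356, -2.062, 0.013]
contact_force: [-0.6, 0.7, -0.3]
grip_width: 0.0003
```

```bash
python3 -c "
from h import *
lev();f=grab('wrist','w7');zoom(f,'w7z',100,360,60,260,3)"
```

```text
t 5.45 z 0.4188 xang -82.4 radial 0.0937 offs 0.0037 F [-0.6  0.7 -0.3]
bar angle est -177.76428676106653
```

View pics/w7z.png

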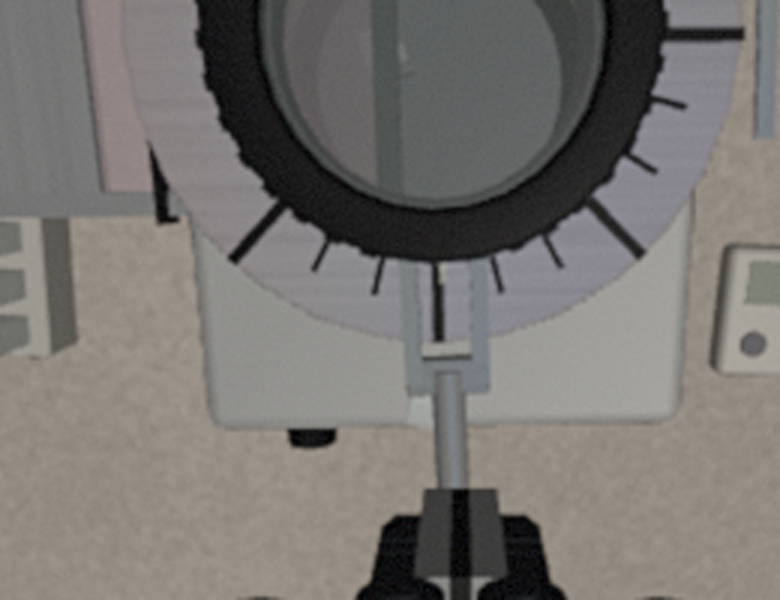

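```bash
python3 -c "
from h import *
f=load('w7');Z=lambda p:zz(p,100,60,3)
zoom(f,'w7zz',215,285,135,235,7)
for zi in(.1895,.194):
  reading(f,{0:Z([(668,34),(742,33)]),15:Z([(652,98),(686,107)]),30:Z([(628,153),(657,171)]),45:Z([(590,203),(642,256)]),60:Z([(543,235),(562,268)]),75:Z([(492,258),(502,292)]),90:Z([(437,265),(438,340)]),105:Z([(383,258),(375,294)]),120:Z([(328,238),(315,270)]),135:Z([(282,204),(233,259)])},Z([(440,266),(440.5,282)]),zi)
reading(f,{0:Z([(668,34),(742,33)]),15:Z([(652,98),(686,107)]),30:Z([(628,153),(657,171)]),45:Z([(590,203),(642,256)]),60:Z([(543,235),(562,268)]),75:Z([(492,258),(502,292)]),90:Z([(437,265),(438,340)]),105:Z([(383,258),(375,294)]),120:Z([(328,238),(315,270)]),135:Z([(282,204),(233,259)])},Z([(449,385),(454,485)]),.1975)
"
```

```text
centre [0.5804 0.0622] yaw 8.33 res mm [ 0.   0.  -0.2 -0.1  0.3  0.2 -0.3 -0.1 -0.1  0.  -0.   0.1 -0.  -0.2
  0.2  0.2 -0.3  0.4 -0.1 -0.1]
reading 89.24 r 0.0508
reading 89.25 r 0.0547
centre [0.5804 0.0622] yaw 8.33 res mm [ 0.   0.  -0.2 -0.1  0.3  0.2 -0.3 -0.1 -0.1  0.  -0.   0.1 -0.  -0.2
  0.2  0.2 -0.3  0.4 -0.1 -0.1]
reading 89.17 r 0.0503
reading 89.18 r 0.054
centre [0.5804 0.0622] yaw 8.33 res mm [ 0.   0.  -0.2 -0.1  0.3  0.2 -0.3 -0.1 -0.1  0.  -0.   0.1 -0.  -0.2
  0.2  0.2 -0.3  0.4 -0.1 -0.1]
reading 88.27 r 0.0782
reading 88.25 r 0.1038
```

View pics/w7zz.png

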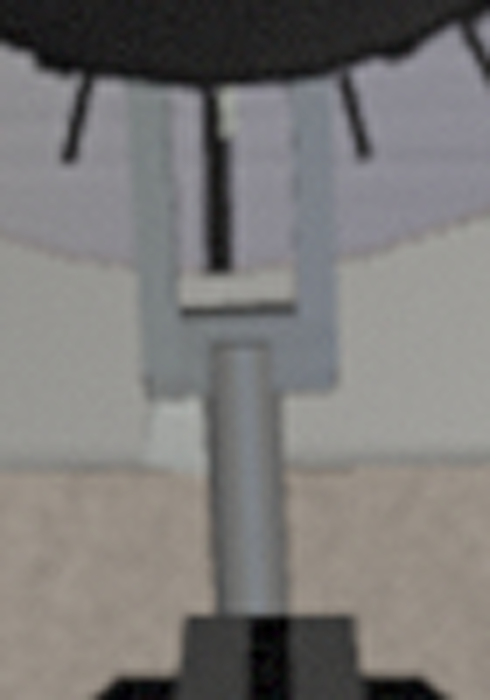

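```bash
python3 -c "
from h import *
f=load('w7');g=f['color'].astype(int).sum(2)//3
for v in list(range(146,178,2)):print(v,g[v,236:262])
for v in range(186,222,5):print(v,g[v,236:262])
"
```

```text
146 [ 46  38  30  31  29  25  25  23  26  24  28  29  34  28  35  40  51  57
  57  53  56  72  82  93  98 108]
148 [127 129 128 134 141 132 126  99  48  60 113 147 153 147 146 145 145 145
 146 137 126 131 128 129 129 132]
150 [125 124 118 124 137 143 144 120  53  36 106 148 146 139 139 140 140 140
 140 141 134 128 128 128 127 128]
152 [127 126 122 129 143 145 145 122  54  31  94 141 150 147 141 142 143 142
 143 146 138 128 126 128 130 128]
154 [128 124 119 127 143 143 146 124  54  29  76 111 131 145 144 143 143 142
 144 144 130 119 127 129 128 127]
156 [127 127 119 123 141 140 142 122  62  27  29  70 120 140 140 139 140 139
 137 140 132 122 129 129 128 128]
158 [129 127 118 125 141 142 142 127  78  32  28  71 123 142 141 142 142 143
 140 140 138 130 128 128 128 128]
160 [125 124 120 120 135 147 146 129  77  31  31  69 123 146 143 143 142 142
 143 143 132 121 128 127 129 128]
162 [125 128 127 124 128 142 145 125  77  30  30  71 121 141 141 142 140 140
 140 141 130 120 127 128 129 127]
164 [126 126 126 115 123 143 143 128  75  35  26  55 112 142 143 138 140 139
 141 140 137 132 129 128
[... 863 characters left out ...]

 103 119 137 136 137 140 139 139]
196 [150 160 162 162 160 162 162 154 118  86  98 109 116 125 129 126 116 108
 104 132 157 153 155 154 154 154]
201 [139 144 147 149 154 154 154 157 132  86  94 107 113 125 130 129 118 111
 102 109 124 126 128 129 129 128]
206 [144 145 143 141 142 141 142 142 121  88  94 104 113 123 129 129 120 112
 104 109 134 143 142 137 136 134]
211 [139 137 135 140 144 141 140 142 125  92  91 101 110 120 127 126 120 116
 103 101 124 141 139 139 140 139]
216 [141 138 139 139 138 141 140 141 131 106  85 100 109 117 127 128 126 116
 107 104 123 138 140 140 140 140]
221 [141 141 141 142 140 143 145 146 145 120  82  99 112 119 128 134 129 120
 114 106 123 143 144 144 145 139]
```

```bash
python3 -c "
from h import *
f=load('w7');c=f['color'].astype(int);y=(c[:,:,0]+c[:,:,1])//2-c[:,:,2]
for v in range(147,157):print(v,y[v,240:256])
f=load('w6');c=f['color'].astype(int);y=(c[:,:,0]+c[:,:,1])//2-c[:,:,2];g=c.sum(2)//3
for v in range(162,178,2):print(v,y[v,205:222],g[v,205:222])
"
```

```text
147 [-4 -6 -5 -3 -3 -2  2  5  0 -5 -7 -8 -8 -7 -8 -8]
148 [ -7  -6  -7  -7  -2  -2   3   6   0  -7  -9 -10 -10  -8  -9  -7]
149 [-7 -6 -6 -5 -2  3  4  6  1 -6 -8 -8 -7 -7 -9 -7]
150 [-6 -6 -7 -6 -3  2  4  5  2 -6 -8 -8 -8 -9 -9 -8]
151 [-7 -9 -8 -7 -3  3  3  5  2 -5 -7 -9 -9 -8 -8 -8]
152 [-7 -7 -6 -6 -1  0  4  5  2 -5 -8 -8 -7 -8 -7 -7]
153 [-6 -7 -7 -6 -3  2  5  3  2 -5 -9 -7 -7 -8 -8 -7]
154 [-5 -7 -7 -5 -3  0  3  1 -1 -7 -8 -8 -7 -8 -9 -8]
155 [-7 -8 -8 -6 -2 -1  1 -4 -8 -8 -8 -8 -7 -7 -9 -7]
156 [-6 -7 -6 -7 -2  2 -1 -4 -8 -8 -6 -6 -8 -8 -7 -8]
162 [-3  1 -2 -1 -2 -2  0 -1  1 -1 -1  0 -2 -2  0 -2 -3] [25 23 19 26 16 26 31 30 30 27 38 46 46 54 64 65 77]
164 [ 0 -3  0  1  3  8  9  9 10  2 -2 -2 -3 -3 -3 -3 -5] [118  97  40  18  35 113 150 156 143 135 154 156 155 154 155 152 154]
166 [-1 -1  0 -2  0  9  8  9 10  4 -1 -2 -3 -2 -3 -3 -4] [150 129  60  22  33 104 151 163 142 121 140 147 149 149 147 148 148]
168 [ 0  0  0  0  3  6 10  8 10  5 -2 -2 -3 -2 -3 -2 -3] [154 135  79  26  31  94 143 160 145 126 140 152 151 152 150 153 152]
170 [-1 -1 -1  0 -1  5  9  7  9  6 -2 -2 -2 -2 -2 -3 -3] [156 137  82  23  26  78 140 161 147 126 136 153 153 150 154 151 151]
172 [ 0 -1 -2 -1  1  6  8  9  8  3 -2 -2 -3 -3 -3 -3 -3] [153 136  78  26  30  73 130 151 151 146 147 150 151 151 152 152 151]
174 [-1 -1  0  0 -1  2  0  0 -1 -1 -2 -2 -1 -1 -2 -2 -2] [149 134  80  27  21  22  38  76 128 150 150 149 148 148 146 149 148]
176 [ 1 -1  1  0 -1 -2  1 -2 -1 -2 -1 -2 -1 -1 -2 -3 -2] [149 135  89  34  25  30  25  49 119 149 147 147 145 146 144 144 147]
```

Request:
{"api": "apply_moves", "payload": {
  "dp": [
    [0.13,0,0],
    [0.13,0,0],
    [0,0,0],
    [0,0,0.25],
    [0,0,0.24],
    [0,0,0],
    [0,0,0]
  ],
  "twist": [
    [0,0,0],
    [0,0,0],
    [0,0,0],
    [0,0,0],
    [0,0,0],
    [0,0,0],
    [0,0,0]
  ],
  "jaw": [255,255,255,255,255,255,255]
}}

```text
clock: 6.2
tcp_pos: [0.4938, 0.0102, 0.3587]
orientation: [2.351, -2.066, 0.012]
contact_force: [0.3, 0.9, 0.6]
grip_width: 0.0002
```

```bash
python3 -c "
from h import *
lev();delta((.491,.0324,.3573),-83)"
```

```text
t 6.2 z 0.3587 xang -82.6 radial 0.0936 offs 0.0401 F [0.3 0.9 0.6]
bar angle est -156.1866601253576
t 6.2 pos [0.4938 0.0102 0.3587] xang -82.6 z [-0.002 -0.014 -1.   ]
dp units [-0.187 -0.001  0.009] len 0.0224
twist [-0.     -0.      0.0031]
```

Request:
{"api": "apply_moves", "payload": {
  "dp": [
    [-0.09,0,0],
    [-0.06,0,0.01],
    [0,0,0],
    [0,0,0]
  ],
  "twist": [
    [0,0,0],
    [0,0,0],
    [0,0,0],
    [0,0,0]
  ],
  "jaw": [255,255,255,255]
}}

```text
clock: 6.6
tcp_pos: [0.4922, 0.0306, 0.3606]
orientation: [2.355, -2.067, 0.018]
contact_force: [0.3, -2.5, -0.4]
grip_width: 0.0002
```

```bash
python3 -c "
from h import *
lev();delta((.491,.0324,.3573),-83)"
```

```text
t 6.6 z 0.3606 xang -82.6 radial 0.0926 offs 0.0196 F [ 0.3 -2.5 -0.4]
bar angle est -168.19221874462977
t 6.6 pos [0.4922 0.0306 0.3606] xang -82.6 z [ 0.003 -0.014 -1.   ]
dp units [-0.017  0.008  0.028] len 0.004
twist [-0.0001  0.      0.0036]
```

Request:
{"api": "apply_moves", "payload": {
  "dp": [
    [-0.016,0,0.01],
    [0,0,0],
    [0,0,0]
  ],
  "twist": [
    [0,0,0],
    [0,0,0],
    [0,0,0]
  ],
  "jaw": [255,255,255]
}}

```text
clock: 6.9
tcp_pos: [0.4922, 0.0323, 0.3603]
orientation: [2.354, -2.068, 0.02]
contact_force: [0.4, 0.4, 0.1]
grip_width: -0.0002
```

Request:
{"api": "apply_moves", "payload": {
  "dp": [
    [0.08,0,0],
    [0.06,0,0],
    [0,0,-0.22],
    [0,0,-0.22],
    [-0.13,0,0],
    [-0.13,0,0],
    [-0.06,0,0],
    [0,0,0]
  ],
  "twist": [
    [0,0,0],
    [0,0,0],
    [0,0,0],
    [0,0,0],
    [0,0,0],
    [0,0,0],
    [0,0,0],
    [0,0,0]
  ],
  "jaw": [255,255,255,255,255,255,255,255]
}}

```text
clock: 7.7
tcp_pos: [0.49, 0.049, 0.4143]
orientation: [2.347, -2.076, 0.018]
contact_force: [-0.6, 0.7, -0.3]
grip_width: -0.0003
```

```bash
python3 -c "
from h import *
lev();f=grab('wrist','w8');zoom(f,'w8z',100,360,60,260,3)
c=f['color'].astype(int);y=(c[:,:,0]+c[:,:,1])//2-c[:,:,2];g=c.sum(2)//3
for v in range(144,178,2):print(v,y[v,240:256],g[v,240:256])
for v in range(186,222,5):print(v,g[v,236:262])
"
```

```text
t 7.7 z 0.4143 xang -83.0 radial 0.0924 offs 0.0017 F [-0.6  0.7 -0.3]
bar angle est -179.62217310896204
144 [ 0 -2  0 -2  0  3  1 -2  0  1  0 -1 -2  1  0 -2] [33 29 35 34 34 33 38 36 33 32 35 36 33 39 35 37]
146 [-2  2 -1 -3  2 -1  2  0 -2  0  2  3  2  0 -1  1] [32 33 32 32 31 32 33 34 31 37 37 36 35 33 35 35]
148 [-1  0  2  0 -3  1 -3  0  2  2  1  0  1 -1  2  0] [28 32 30 33 35 33 34 37 38 36 32 35 37 38 34 35]
150 [-1  0 -2  0  0  0  2 -1 -1  3 -1  2 -2 -3 -2 -3] [35 27 25 26 20 22 24 21 22 33 28 28 34 28 39 43]
152 [-4 -6 -7 -6 -7 -7 -5 -1  6  4  3 -6 -8 -9 -8 -9] [131 130 131 127 117 114  96  57 106 139 124 124 148 149 147 148]
154 [-5 -7 -7 -6 -8 -8 -6 -3  5  6  3 -5 -9 -8 -7 -8] [124 130 142 142 143 144 122  64 115 157 137 124 142 141 141 140]
156 [-5 -6 -7 -7 -7 -7 -5 -4  5  5  4 -7 -9 -8 -8 -8] [120 128 143 143 143 147 126  74 113 155 133 120 145 146 145 144]
158 [-4 -6 -6 -6 -8 -6 -8 -4  4  5  3 -5 -9 -8 -9 -8] [123 134 145 144 145 147 129  75  94 129 111 119 146 146 144 143]
160 [-6 -5 -8 -7 -6 -7 -8 -4  1  0 -4 -7 -7 -8 -7 -8] [123 131 141 139 141 142 128  77  32  26  52 
[... 1184 characters left out ...]

 114 119 127 127 127 128 131 129]
196 [145 131 116 110 119 121 130 141 135 111  92  98 110 117 124 131 129 120
 113 103 110 130 140 142 141 137]
201 [151 148 154 162 162 160 163 164 164 138  82  96 106 113 124 131 127 122
 116 103 116 145 156 154 153 153]
206 [136 137 140 141 140 141 147 149 152 134  89  94 103 113 122 129 130 122
 116 106 102 124 141 143 141 136]
211 [139 142 143 139 140 139 142 145 146 132  98  90 103 111 120 129 130 123
 116 105 108 130 148 146 145 143]
216 [139 139 141 142 141 139 142 144 145 128  90  87 101 113 118 126 131 128
 117 109 104 119 137 141 140 142]
221 [144 144 142 140 142 145 147 149 149 140 110  85 100 113 119 131 135 129
 122 112 105 123 141 139 142 146]
```

View pics/w8z.png

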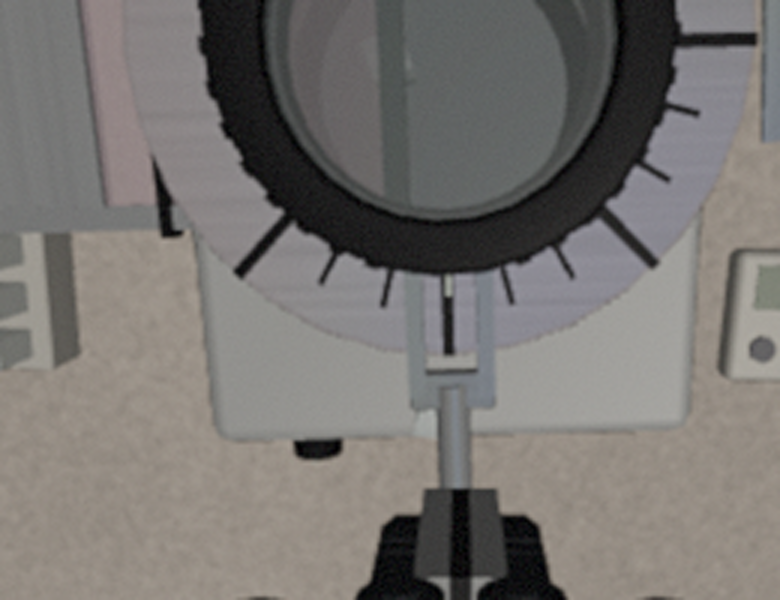

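```bash
python3 -c "
from h import *
f=load('w8');Z=lambda p:zz(p,100,60,3)
M={0:Z([(680,40),(756,39)]),15:Z([(666,105),(699,114)]),30:Z([(637,161),(669,180)]),45:Z([(603,210),(655,265)]),60:Z([(556,245),(574,277)]),75:Z([(503,268),(513,303)]),90:Z([(447,275),(449,354)]),105:Z([(392,269),(385,306)]),120:Z([(336,247),(322,282)]),135:Z([(290,214),(239,274)])}
reading(f,M,[(249.1,155)],.192)
reading(f,M,[(251,201),(251.3,216)],.1975)
zoom(f,'w8zz',225,275,140,190,12)
g=grab('top','t8');zoom(g,'t8z',130,320,130,280,4)
"
```

```text
centre [0.5806 0.0618] yaw 8.05 res mm [ 0.1  0.  -0.1 -0.1 -0.1 -0.1  0.1 -0.1  0.1  0.1 -0.   0.1 -0.1 -0.1
  0.1  0.4 -0.6  0.1 -0.2  0.2]
reading 89.82 r 0.0525
centre [0.5806 0.0618] yaw 8.05 res mm [ 0.1  0.  -0.1 -0.1 -0.1 -0.1  0.1 -0.1  0.1  0.1 -0.   0.1 -0.1 -0.1
  0.1  0.4 -0.6  0.1 -0.2  0.2]
reading 89.46 r 0.0844
reading 89.54 r 0.0957
```

View pics/w8zz.png

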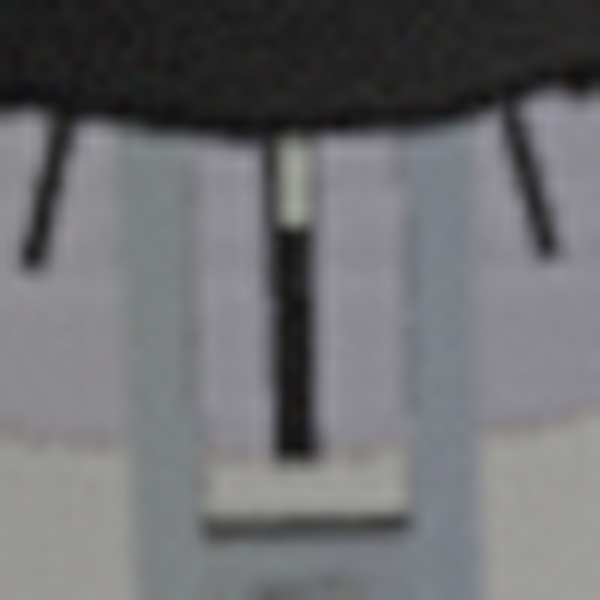

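View pics/t8z.png

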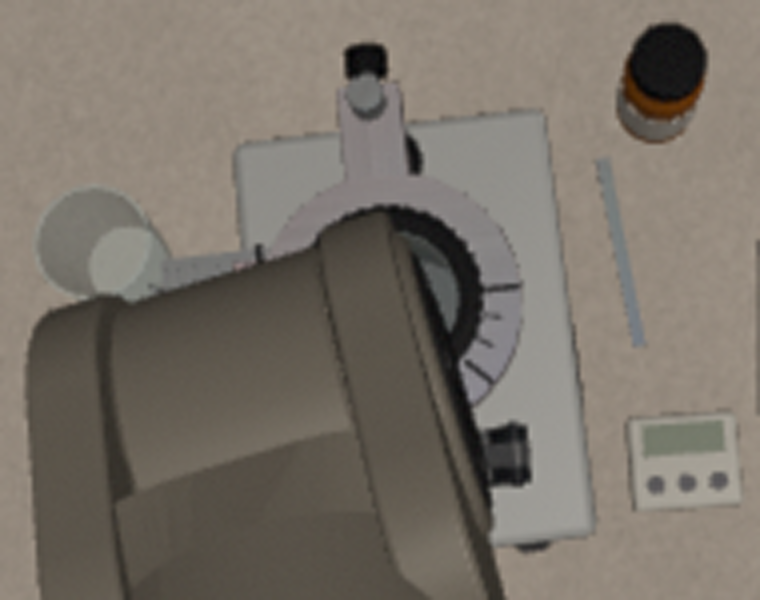

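```bash
python3 -c "
from h import *
delta((.556,.235,.414),-82)"
```

```text
t 7.8 pos [0.4901 0.048  0.4141] xang -83.1 z [ 0.003 -0.014 -1.   ]
dp units [-1.48  -0.734 -0.02 ] len 0.1982
twist [ 0.0001 -0.     -0.0088]
```

Request:
{"api": "apply_moves", "payload": {
  "dp": [
    [-0.3,-0.15,0],
    [-0.3,-0.15,0],
    [-0.3,-0.15,0],
    [-0.3,-0.15,0],
    [-0.25,-0.12,0],
    [0,0,0]
  ],
  "twist": [
    [0,-0.007,-0.009],
    [0,0,0],
    [0,0,0],
    [0,0,0],
    [0,0,0],
    [0,0,0]
  ],
  "jaw": [255,255,255,255,255,255]
}}

```text
clock: 8.4
tcp_pos: [0.5573, 0.2299, 0.4104]
orientation: [2.355, -2.073, 0.001]
contact_force: [-1.1, -0.2, -0.2]
grip_width: -0.0003
```

```bash
python3 -c "
from h import *
delta((.556,.235,.354),-82)
f=grab('wrist','w9')
H=f['hand_eye']
"
```

```text
t 8.4 pos [0.5573 0.2299 0.4104] xang -82.7 z [-0.002 -0.003 -1.   ]
dp units [-0.045  0.004  0.47 ] len 0.0566
twist [ 0.     0.    -0.006]
```

View pics/w9.png

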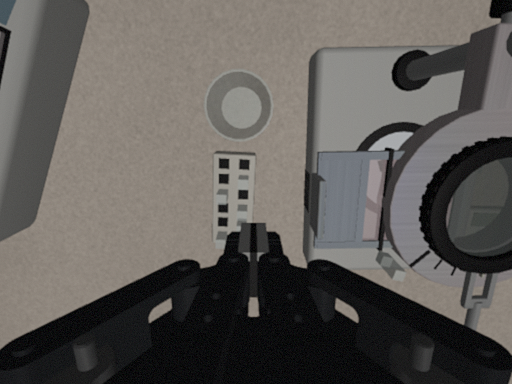

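```bash
python3 -c "
from h import *
f=load('w9');zoom(f,'w9z',290,420,140,270,5)
o=f['tcp_pos'];M=Ro.from_rotvec(f['orientation']).as_matrix()
for uv in[(320,180),(320,222)]:
  p=plane(f,[uv],.195)[0];print(uv,p,M.T@(p-o))
"
```

```text
(320, 180) [0.58472394 0.18733552 0.195     ] [ 0.04508674 -0.02239161  0.21545121]
(320, 222) [0.5542511  0.18144399 0.195     ] [0.04706854 0.00858206 0.21554217]
```

View pics/w9z.png

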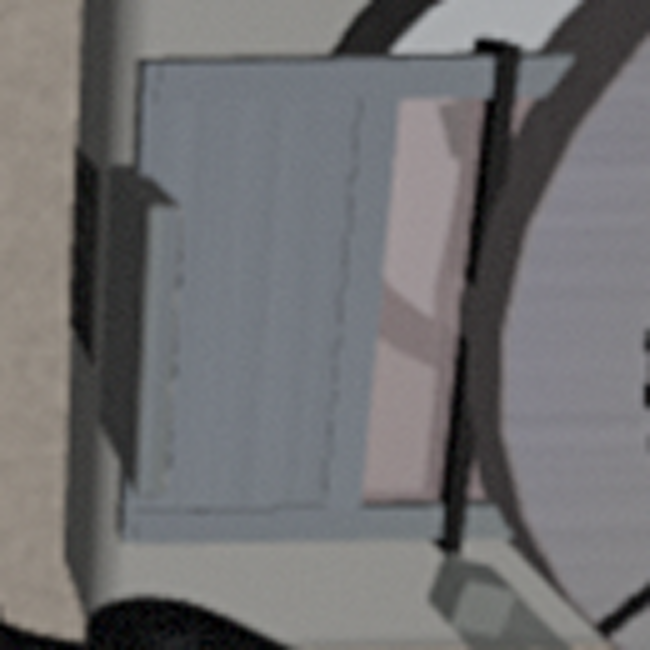

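```bash
python3 -c "
from h import *
f=load('w9')
o=f['tcp_pos'];M=Ro.from_rotvec(f['orientation']).as_matrix()
c=np.array([.5806,.0618]);a=np.radians(8.05);v=np.array([-np.sin(a),np.cos(a)]);u=np.array([np.cos(a),np.sin(a)])
for uv in[(320.4,181),(317.4,237.6),(325,181),(323,237.6)]:
  p=plane(f,[uv],.195)[0];print(uv,p,M.T@(p-o),(p[:2]-c)@u,(p[:2]-c)@v)
t=c+u*.001+v*.17;print(t);delta((*t,.354),-82)
"
```

```text
(320.4, 181) [0.58406258 0.18692762 0.195     ] [ 0.04540753 -0.0216839   0.21545413] 0.02095098895119154 0.1234097498293384
(317.4, 237.6) [0.54200678 0.18100576 0.195     ] [0.04595136 0.02078314 0.2155722 ] -0.021519684793525937 0.12343562498464981
(325, 181) [0.58445961 0.18378384 0.195     ] [ 0.04857625 -0.02167929  0.21546384] 0.020903855423599443 0.12024135605674556
(323, 237.6) [0.54251698 0.17694941 0.195     ] [0.05003964 0.02079114 0.21558473] -0.02158255937939471 0.11934780100197503
[0.55778382 0.2302649 ]
t 8.45 pos [0.5573 0.2276 0.4101] xang -82.8 z [-0.003 -0.006 -1.   ]
dp units [-0.024 -0.009  0.467] len 0.0562
twist [ 0.     0.    -0.007]
```

Request:
{"api": "apply_moves", "payload": {
  "dp": [
    [-0.02,0,0.15],
    [0,0,0.2],
    [0,0,0.12],
    [0,0,0],
    [0,0,0]
  ],
  "twist": [
    [0,-0.002,-0.007],
    [0,0,0],
    [0,0,0],
    [0,0,0],
    [0,0,0]
  ],
  "jaw": [255,255,255,255,255]
}}

```text
clock: 8.95
tcp_pos: [0.5585, 0.2223, 0.3514]
orientation: [2.358, -2.065, 0.002]
contact_force: [-0.2, -0.8, 1.5]
grip_width: 0.0003
```

```bash
cat >> h.py <<'E'
def tab():
    from bench import r
    o=r.get_obs();M=Ro.from_rotvec(o["orientation"]).as_matrix()
    c=np.array([.5806,.0618]);a=np.radians(8.05);v=np.array([-np.sin(a),np.cos(a)]);u=np.array([np.cos(a),np.sin(a)])
    p=o["tcp_pos"][:2]-c;tip=p+M[:2,2]*.165
    print("t",o["clock"],"u,v tcp",p@u,p@v,"tip",tip@u,tip@v,"F",o["contact_force"].round(1))
    t=c+u*0+v*.0905;delta((*t,.354),-82)
E
python3 -c "
from h import *
tab()"
```

```text
t 8.95 u,v tcp 0.0005434941570124732 0.16197151021028777 tip -0.0002575818293007511 0.1610253192251535 F [-0.2 -0.8  1.5]
t 8.95 pos [0.5585 0.2223 0.3514] xang -82.4 z [-0.004 -0.006 -1.   ]
dp units [ 0.596 -0.    -0.018] len 0.0715
twist [ 0.      0.     -0.0035]
```

Request:
{"api": "apply_moves", "payload": {
  "dp": [
    [0.07,0,-0.01],
    [0.07,0,-0.005],
    [0.06,0,0],
    [0.05,0,0],
    [0.05,0,0],
    [0.05,0,0],
    [0.05,0,0],
    [0.05,0,0]
  ],
  "twist": [
    [0,0,0],
    [0,0,0],
    [0,0,0],
    [0,0,0],
    [0,0,0],
    [0,0,0],
    [0,0,0],
    [0,0,0]
  ],
  "jaw": [255,255,255,255,255,255,255,255]
}}

```text
clock: 9.75
tcp_pos: [0.5665, 0.1656, 0.3572]
orientation: [2.363, -2.068, 0.003]
contact_force: [0.3, 2.3, -0.9]
grip_width: -0.0003
```

```bash
python3 -c "
from h import *
tab();f=grab('wrist','w10')"
```

```text
t 9.75 u,v tcp 0.000572559751367435 0.10475623331225804 tip 0.0006774773415567477 0.10440469154041229 F [ 0.3  2.3 -0.9]
t 9.75 pos [0.5665 0.1656 0.3572] xang -82.4 z [ 0.001 -0.002 -1.   ]
dp units [0.119 0.004 0.027] len 0.0146
twist [ 0.     -0.     -0.0032]
```

View pics/w10.png

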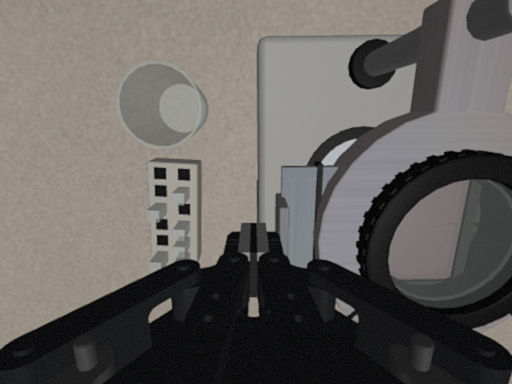

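Request:
{"api": "apply_moves", "payload": {
  "dp": [
    [0.04,0,0.02],
    [0.03,0,0.005],
    [0.02,0,0]
  ],
  "twist": [
    [0,0,0],
    [0,0,0],
    [0,0,0]
  ],
  "jaw": [255,255,255]
}}

```text
clock: 10.1
tcp_pos: [0.5685, 0.1532, 0.3546]
orientation: [2.363, -2.07, 0.005]
contact_force: [0.3, 2.1, 1.1]
grip_width: 0.0002
```

```bash
python3 -c "
from h import *
tab()"
```

```text
t 10.1 u,v tcp 0.0007843363822051914 0.09215092108411839 tip 0.001022565836414068 0.09171435817885135 F [0.3 2.1 1.1]
t 10.1 pos [0.5685 0.1532 0.3546] xang -82.4 z [ 0.002 -0.002 -1.   ]
dp units [0.014 0.006 0.005] len 0.0019
twist [ 0.     -0.     -0.0037]
```

Small steps from here until the force rises at the stop.

Request:
{"api": "apply_moves", "payload": {
  "dp": [
    [0.012,0,0],
    [0.012,0,0]
  ],
  "twist": [
    [0,0,0],
    [0,0,0]
  ],
  "jaw": [255,255]
}}

```text
clock: 10.3
tcp_pos: [0.5689, 0.1502, 0.3546]
orientation: [2.363, -2.07, 0.004]
contact_force: [-1.3, 5.9, 1.4]
grip_width: -0.0002
```

Request:
{"api": "apply_moves", "payload": {
  "dp": [
    [0.012,0,0],
    [0.012,0,0]
  ],
  "twist": [
    [0,0,0],
    [0,0,0]
  ],
  "jaw": [255,255]
}}

```text
clock: 10.5
tcp_pos: [0.5688, 0.1496, 0.3548]
orientation: [-2.363, 2.066, -0.001]
contact_force: [-0.2, 5.6, -0.4]
grip_width: 0.0002
```

Request:
{"api": "apply_moves", "payload": {
  "dp": [
    [0.02,0,0],
    [0.02,0,0]
  ],
  "twist": [
    [0,0,0],
    [0,0,0]
  ],
  "jaw": [255,255]
}}

```text
clock: 10.7
tcp_pos: [0.5687, 0.1486, 0.3548]
orientation: [-2.364, 2.058, 0.005]
contact_force: [-0.1, 6.8, -1.2]
grip_width: 0.0002
```

```bash
python3 -c "
from h import *
tab()"
```

```text
t 10.7 u,v tcp 0.00038354139000469504 0.08759583397257888 tip 0.0009156093611393125 0.08878397711704604 F [-0.1  6.8 -1.2]
t 10.7 pos [0.5687 0.1486 0.3548] xang -82.1 z [ 0.002  0.008 -1.   ]
dp units [-0.024  0.003  0.007] len 0.003
twist [-0.     -0.     -0.0006]
```

Request:
{"api": "apply_moves", "payload": {
  "dp": [
    [-0.08,0,0],
    [-0.15,0,0],
    [-0.1,0,-0.1],
    [0,0,-0.3],
    [0,0,-0.3],
    [0,0,-0.1],
    [0,0,0]
  ],
  "twist": [
    [0,0,0],
    [0,0.004,0],
    [0,0,0],
    [0,0,0],
    [0,0,0],
    [0,0,0],
    [0,0,0]
  ],
  "jaw": [255,255,255,255,255,255,255]
}}

```text
clock: 11.4
tcp_pos: [0.5624, 0.1896, 0.455]
orientation: [2.366, -2.06, 0.008]
contact_force: [0.3, -0.2, -0.6]
grip_width: 0.0
```

```bash
python3 -c "
from h import *
f=grab('wrist','w11');delta((.475,.047,.43),-82)"
```

```text
t 11.45 pos [0.5624 0.1895 0.4541] xang -82.1 z [-0.    -0.007 -1.   ]
dp units [1.074 0.885 0.21 ] len 0.1689
twist [ 0.      0.     -0.0006]
```

View pics/w11.png

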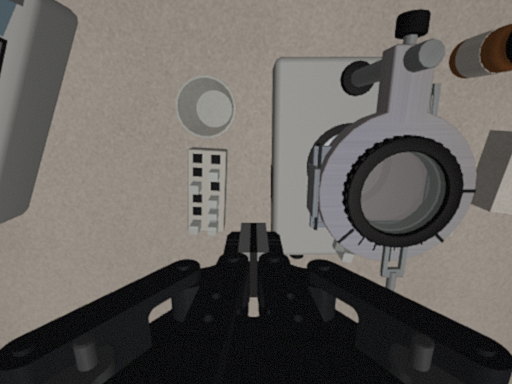

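```bash
python3 -c "
from h import *
f=load('w11');zoom(f,'w11z',290,420,130,280,4)"
```

```text
(no output)
```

View pics/w11z.png

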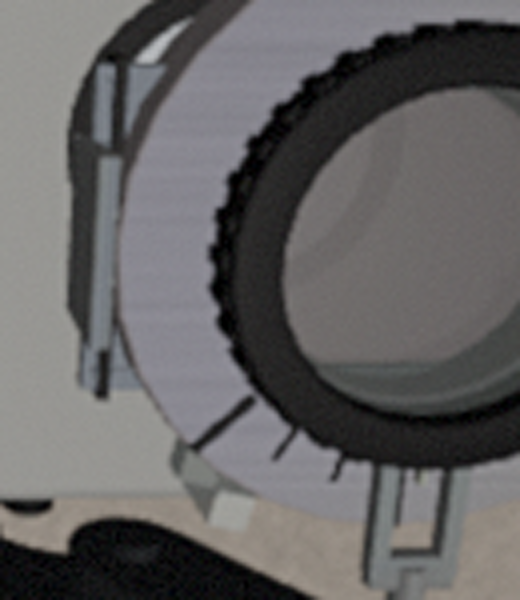

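Request:
{"api": "apply_moves", "payload": {
  "dp": [
    [0.27,0.22,0],
    [0.27,0.22,0],
    [0.27,0.22,0.05],
    [0.24,0.22,0.05],
    [0,0,0.05],
    [0,0,0]
  ],
  "twist": [
    [0,0,0],
    [0,0,0],
    [0,0,0],
    [0,0,0],
    [0,0,0],
    [0,0,0]
  ],
  "jaw": [255,255,255,255,255,255]
}}

```text
clock: 12.05
tcp_pos: [0.4696, 0.0436, 0.4274]
orientation: [2.356, -2.054, -0.007]
contact_force: [0.1, 0.9, 0.0]
grip_width: 0.0
```

```bash
python3 -c "
from h import *
lev();f=grab('wrist','w12');zoom(f,'w12z',100,360,60,260,3)"
```

```text
t 12.05 z 0.4274 xang -82.1 radial 0.1133 offs 0.0029 F [0.1 0.9 0. ]
bar angle est -176.98356615353234
```

View pics/w12z.png

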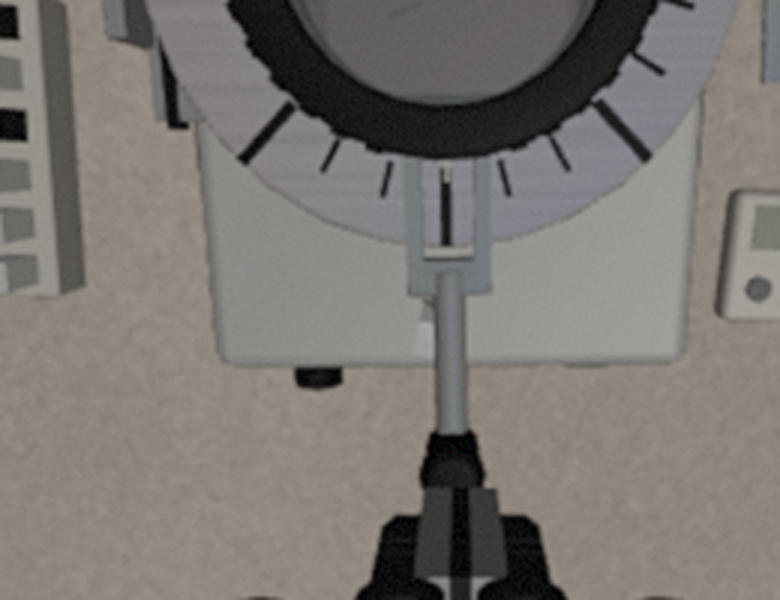

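```bash
python3 -c "
from h import *
f=load('w11');c=np.array([.5806,.0618]);a=np.radians(8.05);v=np.array([-np.sin(a),np.cos(a)])
Z=lambda p:zz(p,290,130,4)
for p in plane(f,Z([(98,156),(92,340),(122,156),(113,340)]),.195)[:,:2]:print('tab v',(p-c)@v)
f=load('w12');Z=lambda p:zz(p,100,60,3)
g=f['color'].astype(int);y=(g[:,:,0]+g[:,:,1])//2-g[:,:,2];g=g.sum(2)//3
for k in range(112,142,2):print(k,y[k,242:256],g[k,242:256])
M={30:Z([(634,54),(663,73)]),45:Z([(600,104),(648,158)]),60:Z([(551,138),(568,170)]),75:Z([(499,160),(508,195)]),90:Z([(446,165),(446,245)]),105:Z([(390,162),(384,196)]),120:Z([(338,138),(324,171)]),135:Z([(293,104),(243,160)])}
reading(f,M,Z([(447.5,175)]),.192)
reading(f,M,Z([(450,310),(451.5,400)]),.1975)
"
```

```text
tab v 0.07659119126347044
tab v 0.07562165998392516
tab v 0.0715112696225224
tab v 0.07096784054206384
112 [-1 -2 -1  1 -3 -1  3 -1  0 -3 -4 -2 -2 -2] [34 33 29 24 23 27 33 34 39 39 47 56 57 55]
114 [-5 -6 -6 -7 -6 -1  7  3 -3 -7 -7 -6 -6 -8] [141 141 132 130 141 142 147 147 140 139 138 140 138 141]
116 [-6 -4 -6 -7 -5  2  6  4 -4 -7 -7 -8 -7 -7] [136 136 136 135 110  87 126 130 121 132 136 136 134 134]
118 [-5 -6 -6 -6 -6  1  6  5 -3 -6 -8 -7 -8 -7] [132 134 133 135 106  69 120 121 116 135 135 134 134 135]
120 [-6 -6 -6 -6 -6  2  5  6 -4 -8 -8 -7 -7 -7] [136 135 139 139 111  59 100 104 112 139 138 138 136 139]
122 [-6 -6 -6 -7 -6 -1  0 -1 -7 -7 -6 -8 -8 -7] [136 138 137 139 113  38  23  31 105 139 136 138 135 135]
124 [-6 -6 -6 -7 -3 -2  3 -1 -4 -8 -7 -8 -8 -7] [134 135 136 136 112  37  27  31  85 124 132 131 132 132]
126 [-6 -7 -7 -7 -6 -1  0  0 -6 -8 -7 -7 -7 -7] [136 136 136 139 113  41  21  34  87 127 139 137 135 136]
128 [-7 -6 -6 -7 -6 -4  0 -2 -5 -9 -7 -8 -8 -7] [137 136 139 140 114  38  23  31  88 127 139 137 135 136]
130 [-6 -6 -7 -7 -7 -1  0 -2 -5 -7 -8 -7 -7 -7] [136 133 
[... 191 characters left out ...]
8 -7 -7 -8] [135 133 136 138 117  54  28  29  88 125 138 134 134 135]
136 [-6 -7 -8 -8 -6 -2  2 -1 -5 -7 -9 -7 -7 -8] [135 136 135 138 117  58  25  33  86 126 136 135 134 135]
138 [-6 -7 -8 -6 -8 -2  2  1 -7 -9 -8 -9 -9 -8] [135 133 136 138 117  54  22  33  85 129 136 135 133 135]
140 [-4 -5 -5 -6 -4 -2  0 -2 -3 -5 -6 -4 -5 -3] [130 132 134 133 111  52  22  30  83 123 134 132 130 130]
centre [0.5804 0.0621] yaw 8.33 res mm [ 0.1 -0.1  0.2 -0.  -0.1 -0.1 -0.2 -0.1  0.2 -0.1 -0.1  0.3 -0.3  0.2
  0.1 -0.1]
reading 89.41 r 0.0523
centre [0.5804 0.0621] yaw 8.33 res mm [ 0.1 -0.1  0.2 -0.  -0.1 -0.1 -0.2 -0.1  0.2 -0.1 -0.1  0.3 -0.3  0.2
  0.1 -0.1]
reading 89.48 r 0.0839
reading 89.54 r 0.1067
```

Request:
{"api": "apply_moves", "payload": {
  "dp": [
    [0,0,-0.3],
    [0,0,-0.2],
    [0.4,0,0],
    [0.4,0,0],
    [0.4,0.1,0],
    [0.4,0.1,0],
    [0.4,0.1,0],
    [0,0,0],
    [0,0,0]
  ],
  "twist": [
    [0,0,0],
    [0,0,0],
    [0,0,0],
    [0,0,0],
    [0,0,0],
    [0,0,0],
    [0,0,0],
    [0,0,0],
    [0,0,0]
  ],
  "jaw": [255,255,255,255,255,255,255,255,255]
}}

```text
clock: 13.0
tcp_pos: [0.4793, -0.1968, 0.4901]
orientation: [2.381, -2.028, -0.01]
contact_force: [-0.3, 0.9, 1.0]
grip_width: -0.0001
```

```bash
python3 -c "
from h import *
g=grab('top','t13');zoom(g,'t13z',130,320,130,280,4)"
```

```text
(no output)
```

View pics/t13z.png

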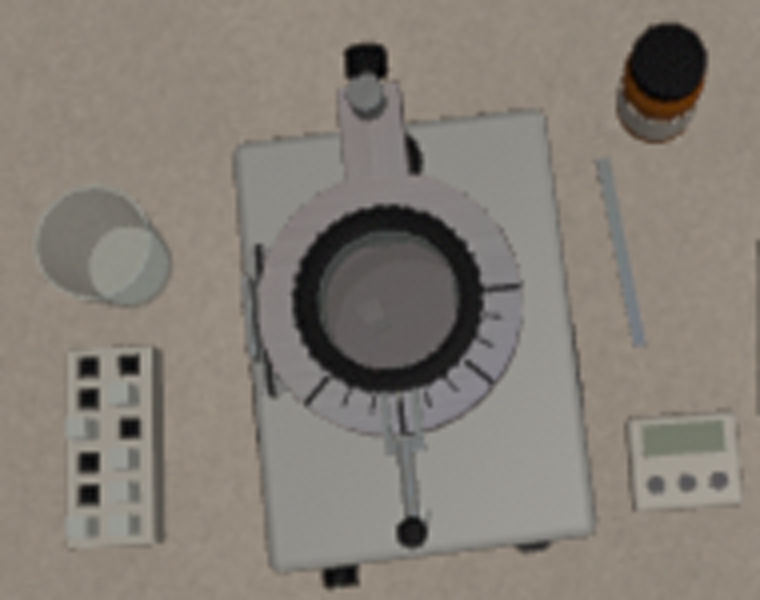

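```bash
python3 -c "
from bench import r
print(r.hand_in())"
```

```text
the job is handed in; nothing more can be done
None
```

The analyser's index line now stands at the 90 degree mark, and the tint plate's slide is pushed fully home. I handed the job in at about 13 s on the robot's clock.

- **Analyser:** I pushed the arm round with the outside of the shut fingers, at about 2.5 N. The close wrist views put the reading between 89.4 and 89.8 degrees: in the last view the index line gave 89.4 and the bar 89.5. That is within about half a degree of the mark, and I left it there rather than risk overshooting. An earlier check showed about 88.5, so I gave it one more small push.
- **Tint slide:** I pushed the tab until it stopped moving and the force rose to about 6–7 N. Its outer face then measured 75.6 to 76.6 mm from the drum's axis, against 76 mm when fully home.
- **Everything else:** In the final top view the robot is clear of the polariscope, and the rack, beaker, tweezers, timer and jar stand where they were. The tissue box was outside that crop, so I did not check it at the end. The cuvette on the front part is hidden from above by the knob, but the previous wrist view showed it still standing. The cuvette on the lit window shows only faintly through the analyser.

No check failed. The small disagreements were the spread in the readings above and the yaw found for the polariscope, which varied from 7.9 to 8.6 degrees between views. The readings were taken relative to the marks in the same picture.

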